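# Uncover the recipe tin and hold the spring clip open over its tall card

## Task

Lift the deep lid off the recipe tin by its wooden handle and set it down upright, flat inside the shallow wooden lid tray, without dropping it. Then pick up the standing spring clip by its two handles, squeeze them so that its jaws gape well past half way, and bring it, upright, over the middle of the tall card's top edge with one jaw on each side, the jaw ends about 15 mm below the edge and neither touching the card. Finish while still holding the clip there, squeezed open, and leave everything else on the counter where it is.

Things in the scene. Friction and masses are not known exactly. Their poses are not given: they have to be found in the camera images.
- tin: navy recipe tin, 60 (x) x 104 (y) mm, fixed to the counter. Origin: centre of its underside, z up. The lid rests on its shoulder at z 30 mm, around a lip 51 x 95 mm that rises to z 38. In its middle stands one tall stiff white card, fixed, 3 mm thick (x), 84 mm wide (y), top edge at z 82 mm; shorter brown cards on both sides reach z 50 mm
- card_top (a point): middle of the tall card's top edge (hidden under the lid at first), 82 mm above the tin's underside; axes as the tin's: x through the card's thickness, y along the edge
- lid: loose navy box lid, open below, 60 (x) x 104 (y) x 62 mm, walls 2.5 mm, about 0.14 kg, at first on the tin's shoulder around the lip with 2 mm play (lift at least 60 mm to clear the card). Origin: centre of its lower rim, z up. On top a wooden handle bar 12 mm thick (x), 40 mm long (y), from z 62 to 90 mm
- lid_grip (a point): point inside the lid's handle bar, 83 mm above the lid's lower rim, 7 mm below the bar's top; axes as the lid's
- tray: shallow wooden lid tray, fixed, 84 (x) x 128 (y) x 14 mm outside, inside 76 x 120 mm, so the lid has 8 mm play all round when its long side lies along the tray's long side. Origin: centre of its underside; floor 4 mm above it
- tray_in (a point): centre of the tray's inner floor; axes as the tray's
- clip: loose dark steel spring clip, 0.055 kg, 30 mm wide along its x, standing on its closed jaws. Origin: centre of the closed jaws' underside, 40 mm below the barrel between its two legs; z up, y across the jaws (the way to squeeze). Each handle ends in a roll (8 mm thick, 28 mm long along x) centred at y +/-24, z 78 mm when closed: 56 mm over the rolls
- leg_a (a joint): turn (rad) of the leg on the clip's +y side: 0 closed, 0.35 at its stop; the other leg turns alike. Squeezing the rolls together along y spreads the jaws: from about 5 N; 42 mm over the rolls gives a 15 mm jaw gap; 32 mm (9 N) 25 mm; stop at 27 mm (28 mm). Squeezed, the rolls rise up to 6 mm and the jaw ends up to 2 mm against the barrel
- leg_b (a joint): the same for the leg on the clip's -y side
- jaw_a (a point): inner lower edge of the jaw on the clip's +y side, middle of its width: 1 mm from jaw_b when closed; the distance between them is the jaw gap
- jaw_b (a point): inner lower edge of the jaw on the clip's -y side, middle of its width
- salt_cellar: bystander: white round cup 44 mm wide, 45 mm tall; origin at the centre of its underside
- timer: bystander: steel kitchen timer 46 mm wide, 43 mm tall; origin at the centre of its underside
- candle: bystander: glass candle jar with steel lid, 78 mm wide, 88 mm tall; origin at the centre of its underside
- mug: bystander: white mug 80 mm wide, 92 mm tall; origin at the centre of its underside
- spatula: bystander: wooden-handled spatula lying flat; origin under its middle
- spice_jar: bystander: amber glass jar 44 mm wide, 85 mm tall; origin at the centre of its underside
- coaster: bystander: cork coaster 90 x 90 x 8 mm; origin at the centre of its underside
Not all that is in view belongs to the job. Leave any yellow look-alike of the clip alone.

How it is judged:
On the way, in this order (a step that is already met when the one before it is completed fails the run):
1. the lid stands upright and released, flat on the floor of the lid tray (horizontal distance between lid and tray_in below 0.016 m and z of lid in the frame of tray_in below 0.004 m and angle between lid's own z axis and vertical below 0.08 rad and linear speed of lid below 0.03 m/s and contact force between lid and the arm below 0.1 N and contact force between lid and the fingers below 0.1 N), for 0.2 s.
2. the clip is held in the fingers, 30 mm or more above the counter (height (world z) of clip above 0.03 m and contact force between clip and the fingers above 1 N), for 0.2 s.
At the end, for the whole second after the job is handed in: Lid released, flat on the tray floor, 16 mm from centre at most. Clip held still in the fingers, upright (0.35 rad), square (0.3 rad); jaw gap over 14 mm; a jaw end each side of the card, 3-27 mm off its mid-plane, 5-30 mm below its top edge, within 22 mm of its middle; under 0.3 N on tin or card (all of step 1 and distance between jaw_a and jaw_b above 0.014 m and ((x of jaw_a in the frame of card_top above 0.003 m and x of jaw_b in the frame of card_top below -0.003 m) or (x of jaw_b in the frame of card_top above 0.003 m and x of jaw_a in the frame of card_top below -0.003 m)) and z of jaw_a in the frame of card_top between -0.03 and -0.005 m and y of jaw_a in the frame of card_top between -0.022 and 0.022 m and x of jaw_a in the frame of card_top between -0.027 and 0.027 m and z of jaw_b in the frame of card_top between -0.03 and -0.005 m and y of jaw_b in the frame of card_top between -0.022 and 0.022 m and x of jaw_b in the frame of card_top between -0.027 and 0.027 m and angle between the y axis of clip and the x axis of tin, either way round below 0.3 rad and angle between clip's own z axis and vertical below 0.35 rad and contact force between clip and the fingers above 2 N and contact force between clip and tin below 0.3 N and linear speed of clip below 0.03 m/s); the arm keeps its last pose, push and grip.
It fails at once if a bystander was moved by more than 30 mm (distance of any of salt_cellar, timer, candle, mug, spatula, spice_jar, coaster from where it was at the start of the episode above 0.03 m).
It fails at once if the lid was dropped (falling free faster than 0.6 m/s, a drop of about 18 mm) (linear speed of lid above 0.6 m/s and contact force between lid and the fingers below 0.05 N).
It also fails if it takes over 51 s, if anything falls off the work surface, if the arm or the gripper's body presses on something with over 40 N, if the wrist force passes 120 N, or if a joint passes its speed limit or range.

## Robot

A 6-joint arm with a two-finger parallel gripper is mounted at the origin on the work surface. World frame = base frame: x ahead of the robot, y to its left, z up, the work surface at z = 0. Lengths are in m, angles in rad, forces in N, time in s.
With the tool pointing down it reaches from about 0.25 to 0.775 m from the base axis. Payload 4 kg.
Tool frame: the origin (TCP) lies at the very end of the fingers, on their centre line; the grasp point (between the pads) lies 19 mm behind it; z points along the fingers, y is the line along which they close (so a half turn about z gives the same grasp; the last joint's range is limited). The gripper opens to 85 mm and grips with 20 to 120 N. Pads are 22 mm wide; open, the fingers measure 114 mm over their backs; the gripper's body (76 mm by 85 mm) begins 54 mm behind the grasp point. The pads swing forward as they close: fully open they stand 13 mm farther back than shut.
Start: joints at [-1.257, 0.087, 1.371, -0, 1.684, -0.103], TCP at [0.223, -0.503, 0.231] pointing down, gripper open.
Joint ranges: [-3.1, 3.1], [-0.76, 2.03], [0.27, 2.55], [-1.08, 4.22], [0.17, 2.65], [-2.57, 2.57]. Speed limits (rad/s): [2.79, 2.79, 3.14, 3.14, 3.14, 3.14].

## Interface

Orientations are given as a unit quaternion [w, x, y, z].
In Python, from station import env gives the robot as it stands. The module is installed in compiled form; this text tells all that it offers.
- The arm moves only by the tool step_arm, never from a script. Its argument "moves" is a list of rows, each an object with "xyz": the shift along the tool's x, y, z in mm, a list of three; "twist": the turn about the tool's z in rad. In form: [{"xyz": [x, y, z], "twist": twist}, ...]. A call has exactly 10 rows; each row is the pose to reach, as a shift and turn from the pose commanded when the call began, along the tool's axes at that moment; what a row does not reach only later rows make up. A row lasts 1/8 s, in which the tool goes at most 62.5 mm and 10.7 degrees, less where a joint would pass 70% of its speed; a pose out of reach is approached as far as the arm can. A call with a gripper value outside its range is refused whole. "fingers" is the closure, from -1 (fully open) to 1 (shut), set as the call begins (left out, the last holds). The fingers move at their own pace and stop on an object; "squeeze" is the grip in N (left out, the last holds). Time passes only in rows, so rows that repeat a pose let the fingers close, or fill a call up. It gives the time, the measured TCP pose, the force, the opening and the grip force at its end, in the units of the state.
- env.get_state(): the state, without advancing time (a new reading comes with each control period).
- env.grab_frame(name): name is "scene" or "top" or "wrist"; returns a dict with "color" (400x640x3 uint8, red, green, blue), "vertical_fov" (degrees; the focal length in pixels is half the picture's height over the tangent of half this angle, whatever the lens; pixels are square), "cx", "cy" (the principal point, pixels), "view" (4x4, takes a point from world to camera coordinates); the wrist camera has in their place "T_tool_cam" (4x4, takes a point from camera to tool coordinates, whose origin is the TCP and whose axes are the flange's). Camera axes: x right, y down, z forward; pixel columns grow to the right and rows downward; lengths in m; the calibration is good to about 2 mm. A picture is of the moment at which its call begins: read the wrist's pose just before it. There is no depth.
- env.sign_off(): hands the job in; it is judged then, once.
The state is a dict: "t": time; "joints": joint angles; "joint_vel": joint speeds; "tau": joint torques, N m; "position": TCP position; "eef_rot": TCP orientation; "ft_force": force on the tool from outside, world axes, zero at the start; "ft_torque": the same for the moment, N m; "gripper_width": opening from 0.0 (shut) to 1.0 (fully open); "finger_force": force on a finger pad.
Only numpy, scipy, OpenCV 4.12 (cv2) and the standard library are available. Lean on these libraries where they do the work, as an engineer would, in place of code of your own. Each camera call takes 0.05 s, during which the arm holds its last target. There are 200 camera calls.

## Working session

There is one attempt and no reset: what is moved stays moved. The work goes in short steps, Python scripts to look and compute and a tool call to move; the robot and the scene stay as the last step left them, time stands still between calls to the robot, and variables do not carry over. Pictures are saved under pics/ and viewed, at most 11 in all, crops included, and the job is handed in when it is done.

Besides the shell and the picture viewer there is one more tool, called after "Call:" in YAML: its name, and indented under it one key for each argument. step_arm: Moves the arm, as the interface text tells. Its arguments: {"type":"object","properties":{"moves":{"type":"array","items":{"type":"object","properties":{"xyz":{"type":"array","items":{"type":"number"}},"twist":{"type":"number"}}}},"fingers":{"type":"number"},"squeeze":{"type":"number"}},"required":["moves"]}

```bash
mkdir -p pics; cat > h.py <<'E'
import numpy as np, cv2, pickle
from station import env
def grab(n):
    s=env.get_state(); f=env.grab_frame(n); f['s']=s
    pickle.dump(f,open(f'pics/{n}.pkl','wb')); return f
def K(f):
    h=f['color'].shape[0]; return h/2/np.tan(np.radians(f['vertical_fov'])/2)
def rot(q):
    w,x,y,z=q
    from scipy.spatial.transform import Rotation as R
    return R.from_quat([x,y,z,w]).as_matrix()
def c2w(f):
    if 'view' in f: return np.linalg.inv(f['view'])
    T=np.eye(4);T[:3,:3]=rot(f['s']['eef_rot']);T[:3,3]=f['s']['position']
    return T@np.array(f['T_tool_cam'])
def ray(f,u,v):
    T=c2w(f); d=T[:3,:3]@np.array([(u-f['cx'])/K(f),(v-f['cy'])/K(f),1]); return T[:3,3],d
def onz(f,u,v,z):
    o,d=ray(f,u,v); return o+d*(z-o[2])/d[2]
def proj(f,p):
    T=np.linalg.inv(c2w(f)); c=T[:3,:3]@np.array(p)+T[:3,3]; return c[:2]/c[2]*K(f)+np.array([f['cx'],f['cy']])
E
python3 - <<'E'
from h import *
for n in('scene','top'):
    f=grab(n); cv2.imwrite(f'pics/{n}0.png',f['color'][:,:,::-1]); print(n,c2w(f)[:3],K(f))
s=env.get_state(); print(s['position'],rot(s['eef_rot']),s['gripper_width'])
E
```

```text
scene [[-0.71869153  0.49629985 -0.48699994  1.09535504]
 [ 0.69527248  0.52186668 -0.49421791  0.5112977 ]
 [ 0.00886877 -0.69378789 -0.72012479  0.8645564 ]] 402.56097894481803
top [[ 0.01682669 -0.9873172   0.1578658   0.40516057]
 [-0.99972742 -0.01405766  0.0186407  -0.0177487 ]
 [-0.01618506 -0.15813643 -0.98728462  0.97624904]] 422.1503700157902
[ 0.22251359 -0.5024981   0.23024696] [[ 9.14383269e-01  4.04849178e-01 -6.16704878e-04]
 [ 4.04849597e-01 -9.14381327e-01  1.89548678e-03]
 [ 2.03482839e-04 -1.98287412e-03 -9.99998013e-01]] 0.9983896138659394
```

View pics/scene0.png

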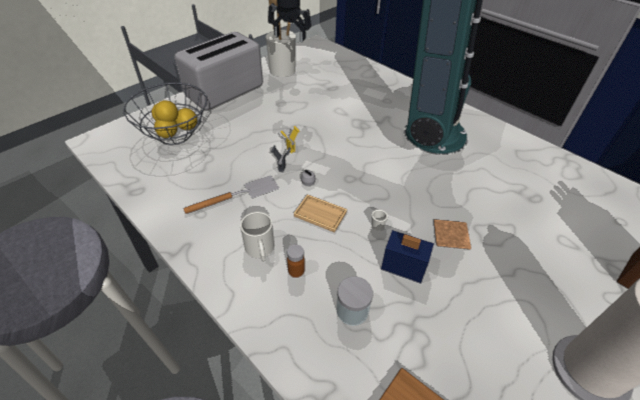

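View pics/top0.png

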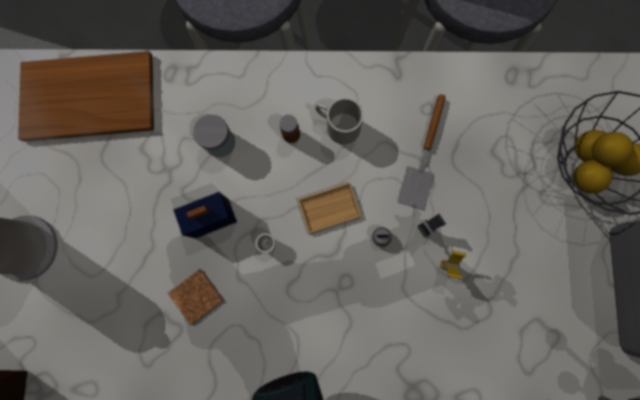

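Candidates:
- **Lid on tin:** scene (408,257), top (204,214). The only other navy things are the cabinets at scene (370,30).
- **Lid tray:** scene (320,213), top (330,209). Other wooden things are the boards at top (85,95) and the coaster at top (195,297).
- **Clip:** the dark one at scene (280,157), top (431,225). The yellow look-alike is at scene (291,138), top (455,263). The black object on the crock at scene (290,15) is not it.

I choose the navy lid, the shallow light tray and the dark clip.

```bash
python3 - <<'E'
from h import *
f=pickle.load(open('pics/top.pkl','rb')); g=pickle.load(open('pics/scene.pkl','rb'))
def rect(f,box,lo,hi,z,name):
    x0,y0,x1,y1=box; h=cv2.cvtColor(f['color'],cv2.COLOR_RGB2HSV)[y0:y1,x0:x1]
    m=cv2.inRange(h,np.array(lo),np.array(hi)); c=max(cv2.findContours(m,0,1)[0],key=cv2.contourArea)
    P=np.array([onz(f,u+x0,v+y0,z)[:2] for u,v in c[:,0,:]])
    r=cv2.minAreaRect((P*1000).astype(np.float32)); print(name,r,cv2.contourArea(c)); return r
rect(f,(170,190,240,240),(105,80,0),(130,255,255),.092,'lid top z0.092')
rect(f,(183,200,215,222),(0,60,60),(25,255,255),.12,'handle')
rect(g,(395,228,425,252),(0,60,60),(25,255,255),.113,'handle scene(incl side)')
rect(f,(290,175,370,240),(5,60,60),(30,255,255),.014,'tray')
rect(g,(285,190,355,235),(5,60,60),(30,255,255),.014,'tray scene')
for n,z in(('clip',.08),('clip0',.0)): print(n,onz(f,431,225,z),onz(g,280,157,z))
a=f['color'][195:260,395:475];b=g['color'][120:185,250:330];c=f['color'][185:250,165:245]
cv2.imwrite('pics/crop1.png',cv2.resize(np.hstack([a,b,c])[:,:,::-1],None,fx=3.3,fy=3.3,interpolation=2))
E
```

```text
lid top z0.092 ((518.7753295898438, 250.52597045898438), (72.16864013671875, 111.65921783447266), 23.30748748779297) 1592.0
handle ((523.6397705078125, 260.2669677734375), (10.144237518310547, 37.388343811035156), 21.830644607543945) 68.0
handle scene(incl side) ((529.8823852539062, 260.47265625), (31.700695037841797, 40.23616027832031), 21.98394012451172) 163.5
tray ((550.8942260742188, -13.723991394042969), (86.46391296386719, 129.54086303710938), 19.0306453704834) 1992.5
tray scene ((556.8319091796875, -11.470329284667969), (92.75979614257812, 130.9587860107422), 18.951576232910156) 1087.0
clip [ 0.50655562 -0.23109618  0.08      ] [ 0.53119834 -0.20713569  0.08      ]
clip0 [ 0.51560623 -0.25013977  0.        ] [ 4.73672154e-01 -2.80393230e-01 -1.11022302e-16]
```

View pics/crop1.png

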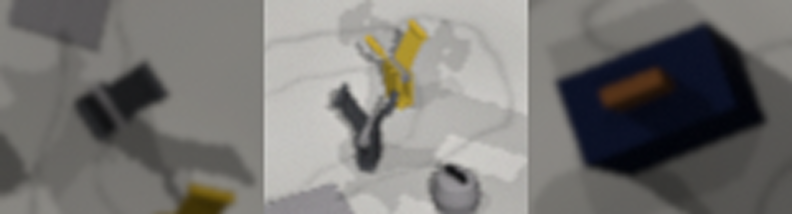

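The dark, closed clip stands apart from the yellow one. The lid carries its handle at about (197,212) in the top view. Moving toward the lid now.

Call:
step_arm:
  moves:
    - {"xyz": [25, -25, 0], "twist": -0.1}
    - {"xyz": [66, -65, 0], "twist": -0.22}
    - {"xyz": [108, -106, 0], "twist": -0.34}
    - {"xyz": [150, -147, 0], "twist": -0.46}
    - {"xyz": [192, -188, 0], "twist": -0.58}
    - {"xyz": [234, -230, 0], "twist": -0.7}
    - {"xyz": [276, -271, 0], "twist": -0.82}
    - {"xyz": [318, -312, 0], "twist": -0.94}
    - {"xyz": [360, -353, 0], "twist": -1.06}
    - {"xyz": [400, -394, 0], "twist": -1.18}
  fingers: -1
  squeeze: 40

```text
t: 1.35
position: [0.4291, 0.0212, 0.231]
eef_rot: [0.0, 0.696, 0.718, -0.0]
ft_force: [0.6, -0.9, 0.2]
gripper_width: 1.001
finger_force: 0.0
```

```bash
cat >> h.py <<'E'
def togo(x,y,z,yaw_y):
    """shift mm + twist from the present pose to TCP xyz, tool y axis at heading yaw_y (deg, mod 180)"""
    s=env.get_state(); R=rot(s['eef_rot']); p=s['position']
    a=np.degrees(np.arctan2(R[1,1],R[0,1])); d=(yaw_y-a+90)%180-90
    print('pos',np.round(p,4),'ay',round(a,1),'shift mm',np.round(R.T@(np.array([x,y,z])-p)*1000,1),'twist',round(-np.radians(d),3),'t',s['t'],'q6',s['joints'][5])
E
python3 - <<'E'
from h import *
togo(.5236,.2603,.25,22)
f=grab('wrist'); print(f['T_tool_cam'],K(f))
E
```

```text
pos [0.4291 0.0212 0.231 ] ay 1.7 shift mm [236.1 101.7 -19.1] twist -0.354 t 1.35 q6 -0.11270076700871082
[[ 1.71422352e-03 -9.62913907e-01 -2.69803391e-01  6.87105292e-02]
 [ 9.99998526e-01  1.62368357e-03  5.58753206e-04 -5.68676890e-05]
 [-9.99558999e-05 -2.69803951e-01  9.62915270e-01 -1.43315966e-01]
 [ 0.00000000e+00  0.00000000e+00  0.00000000e+00  1.00000000e+00]] 276.27502735845195
```

Call:
step_arm:
  moves:
    - {"xyz": [30, 13, -3], "twist": -0.05}
    - {"xyz": [75, 32, -8], "twist": -0.12}
    - {"xyz": [125, 54, -12], "twist": -0.2}
    - {"xyz": [170, 73, -16], "twist": -0.28}
    - {"xyz": [210, 90, -19], "twist": -0.33}
    - {"xyz": [236, 102, -19], "twist": -0.354}
    - {"xyz": [236, 102, -19], "twist": -0.354}
    - {"xyz": [236, 102, -19], "twist": -0.354}
    - {"xyz": [236, 102, -19], "twist": -0.354}
    - {"xyz": [236, 102, -19], "twist": -0.354}

```text
t: 2.65
position: [0.5247, 0.257, 0.2507]
eef_rot: [0.0, 0.561, 0.828, 0.0]
ft_force: [0.4, -0.0, -0.2]
gripper_width: 1.004
finger_force: 0.0
```

```bash
python3 - <<'E'
from h import *
f=grab('wrist'); cv2.imwrite('pics/w1.png',f['color'][:,:,::-1])
h=cv2.cvtColor(f['color'],cv2.COLOR_RGB2HSV)
for nm,lo,hi,z in(('handle',(3,90,60),(25,255,255),.12),('lid',(105,80,0),(130,255,255),.092)):
    m=cv2.inRange(h,np.array(lo),np.array(hi))
    for c in sorted(cv2.findContours(m,0,1)[0],key=cv2.contourArea)[-3:]:
        P=np.array([onz(f,u,v,z)[:2] for u,v in c[:,0,:]])
        print(nm,cv2.minAreaRect((P*1000).astype(np.float32)),cv2.boundingRect(c))
togo(.5236,.2603,.25,22); print(proj(f,[.5236,.2603,.12]))
E
```

```text
handle ((531.0936889648438, 98.98164367675781), (60.603363037109375, 63.411319732666016), 19.023460388183594) (248, 291, 53, 47)
handle ((390.7239074707031, 296.12640380859375), (64.19795227050781, 63.48271942138672), 39.04971694946289) (157, 57, 89, 88)
handle ((736.0135498046875, 455.3747863769531), (137.65235900878906, 124.18492126464844), 5.0349907875061035) (515, 0, 125, 165)
lid ((848.6433715820312, 382.1785583496094), (23.871423721313477, 42.33021545410156), 39.16731262207031) (617, 168, 23, 38)
lid ((867.6637573242188, 84.80003356933594), (40.17079544067383, 77.24819946289062), 58.924354553222656) (486, 361, 36, 39)
lid ((523.89892578125, 260.943359375), (58.61226272583008, 105.18236541748047), 22.788068771362305) (292, 134, 55, 93)
pos [0.5247 0.2571 0.2506] ay 21.7 shift mm [3.3 0.2 0.6] twist -0.005 t 2.7 q6 -0.020247764431744013
[319.2667746  188.31078922]
```

View pics/w1.png

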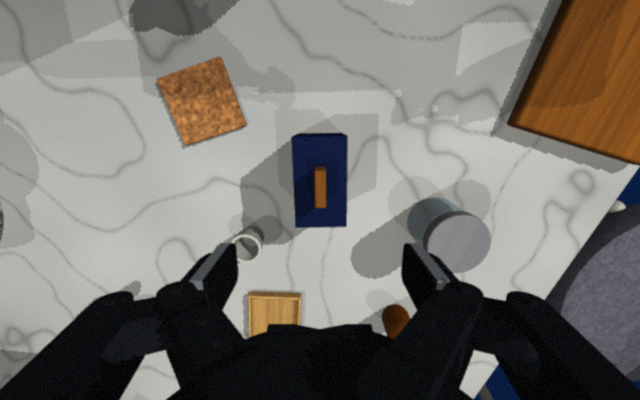

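The lid is at (320,181) with its handle at (320,188), aligned with the fingers. It matches the first measurement. Descending and gripping.

Call:
step_arm:
  moves:
    - {"xyz": [4, 0.3, 20], "twist": -0.01}
    - {"xyz": [4, 0.3, 50], "twist": -0.01}
    - {"xyz": [4, 0.3, 80], "twist": -0.01}
    - {"xyz": [4, 0.3, 105], "twist": -0.01}
    - {"xyz": [4, 0.3, 125], "twist": -0.01}
    - {"xyz": [4, 0.3, 140], "twist": -0.01}
    - {"xyz": [4, 0.3, 150], "twist": -0.01}
    - {"xyz": [4, 0.3, 154], "twist": -0.01}
    - {"xyz": [4, 0.3, 154], "twist": -0.01}
    - {"xyz": [4, 0.3, 154], "twist": -0.01}

```text
t: 3.95
position: [0.524, 0.2619, 0.0972]
eef_rot: [0.0, 0.557, 0.831, 0.001]
ft_force: [0.4, 0.6, 0.5]
gripper_width: 0.999
finger_force: 0.0
```

Call:
step_arm:
  moves:
    - {"xyz": [0, 0, 0], "twist": 0}
    - {"xyz": [0, 0, 0], "twist": 0}
    - {"xyz": [0, 0, 0], "twist": 0}
    - {"xyz": [0, 0, 0], "twist": 0}
    - {"xyz": [0, 0, 0], "twist": 0}
    - {"xyz": [0, 0, 0], "twist": 0}
    - {"xyz": [0, 0, 0], "twist": 0}
    - {"xyz": [0, 0, 0], "twist": 0}
    - {"xyz": [0, 0, -3], "twist": 0}
    - {"xyz": [0, 0, -8], "twist": 0}
  fingers: 1
  squeeze: 40

```text
t: 5.2
position: [0.5231, 0.2615, 0.1038]
eef_rot: [-0.0, 0.557, 0.831, -0.001]
ft_force: [0.1, 0.0, -1.2]
gripper_width: 0.134
finger_force: 39.4
```

Call:
step_arm:
  moves:
    - {"xyz": [0, 0, -6], "twist": 0}
    - {"xyz": [0, 0, -16], "twist": 0}
    - {"xyz": [0, 0, -28], "twist": 0}
    - {"xyz": [0, 0, -40], "twist": 0}
    - {"xyz": [0, 0, -52], "twist": 0}
    - {"xyz": [0, 0, -64], "twist": 0}
    - {"xyz": [0, 0, -74], "twist": 0}
    - {"xyz": [0, 0, -80], "twist": 0}
    - {"xyz": [0, 0, -80], "twist": 0}
    - {"xyz": [0, 0, -80], "twist": 0}

```text
t: 6.45
position: [0.5233, 0.2615, 0.1837]
eef_rot: [-0.0, 0.557, 0.831, -0.0]
ft_force: [-1.3, 0.0, -1.2]
gripper_width: 0.129
finger_force: 39.4
```

```bash
python3 - <<'E'
from h import *
togo(.5509,-.0137,.18,19.5)
f=grab('wrist'); h=cv2.cvtColor(f['color'],cv2.COLOR_RGB2HSV)
g=grab('top'); 
import json
cv2.imwrite('pics/w2.png',np.hstack([cv2.resize(f['color'],(400,250)),cv2.resize(g['color'],(400,250))])[:,:,::-1])
E
```

```text
pos [0.5233 0.2615 0.1837] ay 22.3 shift mm [-265.1  -79.1    3.8] twist 0.05 t 6.45 q6 -0.02333144654046191
```

View pics/w2.png

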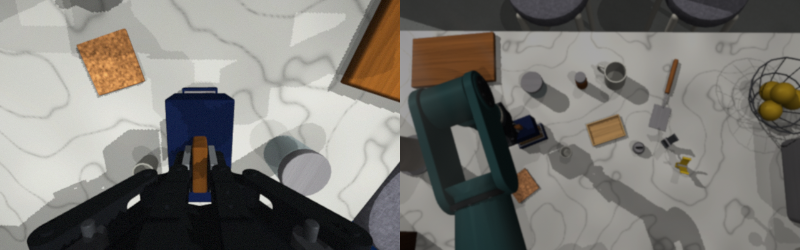

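Left half: the lid hangs straight in the fingers, with the bar at (200,165). Right half: the tray at (606,130) is clear. Carrying the lid over.

Call:
step_arm:
  moves:
    - {"xyz": [-12, -4, 0], "twist": 0}
    - {"xyz": [-40, -12, 0], "twist": 0.01}
    - {"xyz": [-80, -24, 0], "twist": 0.01}
    - {"xyz": [-120, -36, 0], "twist": 0.02}
    - {"xyz": [-160, -47, 0], "twist": 0.03}
    - {"xyz": [-200, -59, 0], "twist": 0.04}
    - {"xyz": [-235, -70, 0], "twist": 0.05}
    - {"xyz": [-256, -76, 0], "twist": 0.05}
    - {"xyz": [-264, -78, 0], "twist": 0.05}
    - {"xyz": [-264, -78, 0], "twist": 0.05}

```text
t: 7.8
position: [0.5516, -0.0125, 0.1842]
eef_rot: [-0.0, 0.578, 0.816, 0.0]
ft_force: [0.1, 0.8, -1.3]
gripper_width: 0.128
finger_force: 39.4
```

```bash
python3 - <<'E'
from h import *
f=grab('wrist'); cv2.imwrite('pics/w3.png',f['color'][:,:,::-1])
togo(.551,-.013,.071,19.3)
# tray outer corners predicted
c,s=np.cos(np.radians(19.2)),np.sin(np.radians(19.2))
for a,b in((-42,64),(42,64),(-42,-64),(42,-64)): print(proj(f,[.551+(a*c-b*s)/1000,-.013+(a*s+b*c)/1000,.014]))
E
```

```text
pos [ 0.5516 -0.0119  0.1842] ay 19.5 shift mm [ -0.9  -0.9 113.2] twist 0.003 t 7.85 q6 -0.4645504332703114
[280.51641619 126.3934038 ]
[357.03524798 126.84412975]
[283.88145555 234.67671307]
[352.58466014 235.03438654]
```

View pics/w3.png

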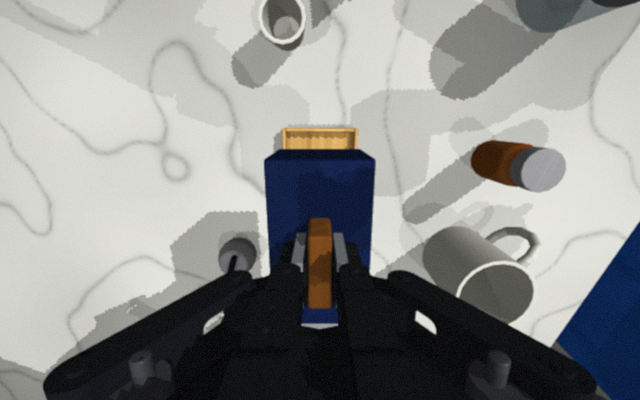

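Tray edge seen at (282–357,127), against a predicted (280–357,126), so it is aligned. Lowering the lid.

Call:
step_arm:
  moves:
    - {"xyz": [-1, -1, 12], "twist": 0}
    - {"xyz": [-1, -1, 30], "twist": 0}
    - {"xyz": [-1, -1, 50], "twist": 0}
    - {"xyz": [-1, -1, 70], "twist": 0}
    - {"xyz": [-1, -1, 86], "twist": 0}
    - {"xyz": [-1, -1, 98], "twist": 0}
    - {"xyz": [-1, -1, 105], "twist": 0}
    - {"xyz": [-1, -1, 109], "twist": 0}
    - {"xyz": [-1, -1, 111], "twist": 0}
    - {"xyz": [-1, -1, 112], "twist": 0}

```text
t: 9.1
position: [0.5515, -0.0135, 0.0727]
eef_rot: [0.0, 0.577, 0.817, 0.0]
ft_force: [-0.6, 0.1, -0.3]
gripper_width: 0.133
finger_force: 39.4
```

Call:
step_arm:
  moves:
    - {"xyz": [0, 0, 0.5], "twist": 0}
    - {"xyz": [0, 0, 1], "twist": 0}
    - {"xyz": [0, 0, 1], "twist": 0}
    - {"xyz": [0, 0, 1.5], "twist": 0}
    - {"xyz": [0, 0, 1.5], "twist": 0}
    - {"xyz": [0, 0, 1.5], "twist": 0}
    - {"xyz": [0, 0, 1.5], "twist": 0}
    - {"xyz": [0, 0, 1.5], "twist": 0}
    - {"xyz": [0, 0, 1.5], "twist": 0}
    - {"xyz": [0, 0, 1.5], "twist": 0}

```text
t: 10.35
position: [0.5512, -0.0135, 0.0708]
eef_rot: [0.0, 0.577, 0.817, -0.0]
ft_force: [0.5, 0.4, -0.9]
gripper_width: 0.131
finger_force: 39.4
```

Call:
step_arm:
  moves:
    - {"xyz": [0, 0, 0.5], "twist": 0}
    - {"xyz": [0, 0, 1], "twist": 0}
    - {"xyz": [0, 0, 1.5], "twist": 0}
    - {"xyz": [0, 0, 2], "twist": 0}
    - {"xyz": [0, 0, 2], "twist": 0}
    - {"xyz": [0, 0, 2], "twist": 0}
    - {"xyz": [0, 0, 2], "twist": 0}
    - {"xyz": [0, 0, 2], "twist": 0}
    - {"xyz": [0, 0, 2], "twist": 0}
    - {"xyz": [0, 0, 2], "twist": 0}

```text
t: 11.6
position: [0.5513, -0.0135, 0.0704]
eef_rot: [0.0, 0.577, 0.817, 0.0]
ft_force: [-3.2, 0.2, 6.8]
gripper_width: 0.135
finger_force: 40.6
```

Contact (+6.8 N). Release and rise.

Call:
step_arm:
  moves:
    - {"xyz": [0, 0, 0], "twist": 0}
    - {"xyz": [0, 0, 0], "twist": 0}
    - {"xyz": [0, 0, 0], "twist": 0}
    - {"xyz": [0, 0, 0], "twist": 0}
    - {"xyz": [0, 0, -3], "twist": 0}
    - {"xyz": [0, 0, -15], "twist": 0}
    - {"xyz": [0, 0, -40], "twist": 0}
    - {"xyz": [0, 0, -75], "twist": 0}
    - {"xyz": [0, 0, -115], "twist": 0}
    - {"xyz": [0, 0, -150], "twist": 0}
  fingers: -0.2

```text
t: 12.85
position: [0.5515, -0.0135, 0.2217]
eef_rot: [0.001, 0.577, 0.817, 0.001]
ft_force: [-0.5, -0.7, 0.3]
gripper_width: 0.596
finger_force: 0.0
```

```bash
python3 - <<'E'
from h import *
print(env.get_state()['gripper_width'])
f=grab('wrist'); h=cv2.cvtColor(f['color'],cv2.COLOR_RGB2HSV)
m=cv2.inRange(h,np.array((105,80,0)),np.array((130,255,255)))
for c in sorted(cv2.findContours(m,0,1)[0],key=cv2.contourArea)[-2:]:
    P=np.array([onz(f,u,v,.066)[:2] for u,v in c[:,0,:]]); print(cv2.minAreaRect((P*1000).astype(np.float32)),cv2.boundingRect(c))
togo(.47,-.20,.24,-58)
E
```

```text
0.5961847914138996
((552.00244140625, -13.964462280273438), (58.729576110839844, 103.42591094970703), 19.623287200927734) (292, 139, 55, 92)
((941.070556640625, -70.88632202148438), (126.76915740966797, 301.91448974609375), 37.044979095458984) (536, 213, 104, 187)
pos [ 0.5536 -0.0137  0.2276] ay 19.5 shift mm [-147.8 -140.8  -13.2] twist 1.352 t 12.9 q6 -0.46719177977436444
```

Call:
step_arm:
  moves:
    - {"xyz": [-15, -9, -5], "twist": 0.15}
    - {"xyz": [-45, -26, -12], "twist": 0.32}
    - {"xyz": [-80, -46, -20], "twist": 0.49}
    - {"xyz": [-115, -66, -25], "twist": 0.66}
    - {"xyz": [-150, -87, -25], "twist": 0.83}
    - {"xyz": [-178, -103, -25], "twist": 1.0}
    - {"xyz": [-197, -114, -25], "twist": 1.17}
    - {"xyz": [-197, -114, -25], "twist": 1.3}
    - {"xyz": [-197, -114, -25], "twist": 1.35}
    - {"xyz": [-197, -114, -25], "twist": 1.35}
  fingers: -1

```text
t: 14.15
position: [0.5094, -0.2373, 0.2444]
eef_rot: [0.0, 0.961, 0.277, 0.0]
ft_force: [-0.1, 0.3, 0.1]
gripper_width: 1.001
finger_force: 0.0
```

```bash
python3 - <<'E'
from h import *
f=grab('wrist'); cv2.imwrite('pics/w4.png',cv2.resize(f['color'][80:280,200:440],None,fx=3,fy=3,interpolation=2)[:,:,::-1])
togo(.51,-.237,.25,-58); print(proj(f,[.51,-.237,.0]),proj(f,[.51,-.237,.08]))
E
```

```text
pos [ 0.5094 -0.2372  0.2444] ay -57.8 shift mm [ 0.6  0.1 -5.6] twist 0.003 t 14.2 q6 0.4724967252610492
[319.40070652 171.59226782] [319.44055175 183.75870809]
```

View pics/w4.png

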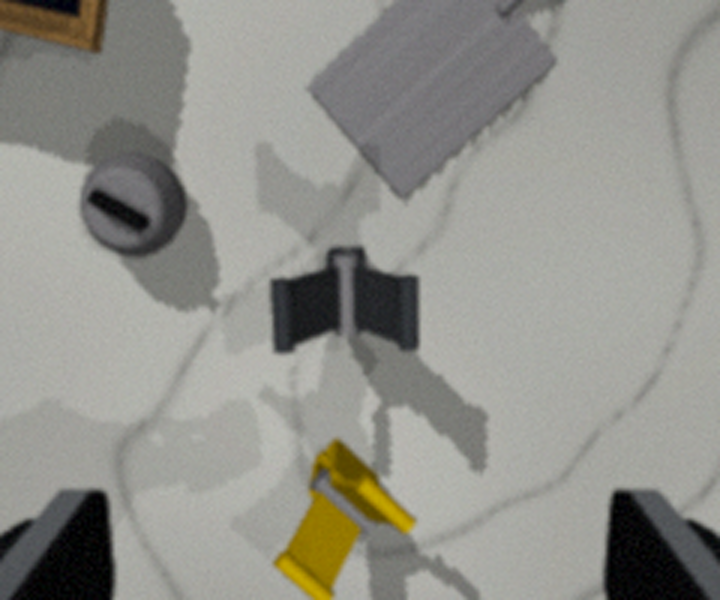

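The crop shows the dark clip with rolls at full-image pixels (294.3,185.3) and (336,184.3). The yellow clip is about 47 mm nearer, behind at (312,252), outside the fingers' path.

```bash
python3 - <<'E'
from h import *
f=pickle.load(open('pics/wrist.pkl','rb'))
a=onz(f,294.3,185.3,.080);b=onz(f,336,184.3,.080); d=b-a
bt,bb=onz(f,200+345/3,80+252/3,.045),onz(f,200+346/3,80+335/3,.045)
print(a,b,np.linalg.norm(d)*1000,'head',np.degrees(np.arctan2(d[1],d[0])),'mid',(a+b)/2,'barrel',(bt+bb)/2, np.linalg.norm(bt-bb))
m=(a+b)/2; togo(m[0],m[1],.06,np.degrees(np.arctan2(d[1],d[0])))
E
```

```text
[ 0.49317962 -0.21370856  0.08      ] [ 0.51953507 -0.2532945   0.08      ] 47.55687420671278 head -56.3451904093329 mid [ 0.50635735 -0.23350153  0.08      ] barrel [ 0.50686827 -0.23263561  0.045     ] 0.03546364440078482
pos [ 0.5094 -0.2372  0.2444] ay -57.8 shift mm [ -0.7  -4.9 184.3] twist -0.026 t 14.2 q6 0.4724967252610492
```

Call:
step_arm:
  moves:
    - {"xyz": [-0.7, -4.9, 20], "twist": -0.02}
    - {"xyz": [-0.7, -4.9, 55], "twist": -0.025}
    - {"xyz": [-0.7, -4.9, 90], "twist": -0.025}
    - {"xyz": [-0.7, -4.9, 120], "twist": -0.025}
    - {"xyz": [-0.7, -4.9, 145], "twist": -0.025}
    - {"xyz": [-0.7, -4.9, 165], "twist": -0.025}
    - {"xyz": [-0.7, -4.9, 178], "twist": -0.025}
    - {"xyz": [-0.7, -4.9, 186], "twist": -0.025}
    - {"xyz": [-0.7, -4.9, 186], "twist": -0.025}
    - {"xyz": [-0.7, -4.9, 186], "twist": -0.025}

```text
t: 15.45
position: [0.5068, -0.2338, 0.0588]
eef_rot: [0.001, 0.957, 0.289, 0.001]
ft_force: [-0.0, 0.7, -0.5]
gripper_width: 0.999
finger_force: 0.0
```

Call:
step_arm:
  moves:
    - {"xyz": [0, 0, 0], "twist": 0}
    - {"xyz": [0, 0, 0], "twist": 0}
    - {"xyz": [0, 0, 0], "twist": 0}
    - {"xyz": [0, 0, 0], "twist": 0}
    - {"xyz": [0, 0, 0], "twist": 0}
    - {"xyz": [0, 0, 0], "twist": 0}
    - {"xyz": [0, 0, 0], "twist": 0}
    - {"xyz": [0, 0, -1], "twist": 0}
    - {"xyz": [0, 0, -2], "twist": 0}
    - {"xyz": [0, 0, -3], "twist": 0}
  fingers: -0.2
  squeeze: 30

```text
t: 16.7
position: [0.5061, -0.2333, 0.0607]
eef_rot: [-0.0, 0.957, 0.289, -0.0]
ft_force: [0.7, 0.2, -0.2]
gripper_width: 0.595
finger_force: 5.7
```

Call:
step_arm:
  moves:
    - {"xyz": [0, 0, -3], "twist": 0}
    - {"xyz": [0, 0, -7], "twist": 0}
    - {"xyz": [0, 0, -11], "twist": 0}
    - {"xyz": [0, 0, -15], "twist": 0}
    - {"xyz": [0, 0, -20], "twist": 0}
    - {"xyz": [0, 0, -30], "twist": 0}
    - {"xyz": [0, 0, -42], "twist": 0}
    - {"xyz": [0, 0, -56], "twist": 0}
    - {"xyz": [0, 0, -68], "twist": 0}
    - {"xyz": [0, 0, -70], "twist": 0}
  fingers: 0.25

```text
t: 17.95
position: [0.5069, -0.2338, 0.1326]
eef_rot: [0.001, 0.957, 0.289, 0.001]
ft_force: [-0.3, 0.1, -0.9]
gripper_width: 0.376
finger_force: 7.8
```

```bash
python3 - <<'E'
from h import *
f=grab('wrist'); g=grab('scene'); t=f['s']['position']; print(f['s']['gripper_width'],f['s']['finger_force'])
u,v=proj(g,[t[0],t[1],t[2]]).astype(int); print(u,v)
a=cv2.resize(f['color'][100:400,160:480],(400,375)); b=cv2.resize(g['color'][v-47:v+47,u-50:u+50],(400,375))
cv2.imwrite('pics/c5.png',np.hstack([a,b])[:,:,::-1])
togo(.52,.26,.22,22.5)
E
```

```text
0.3761927303843183 7.847644239664078
279 135
pos [ 0.5063 -0.2335  0.1312] ay -56.4 shift mm [ 284.3 -403.6  -89. ] twist -1.378 t 18.05 q6 0.4512793723466799
```

View pics/c5.png

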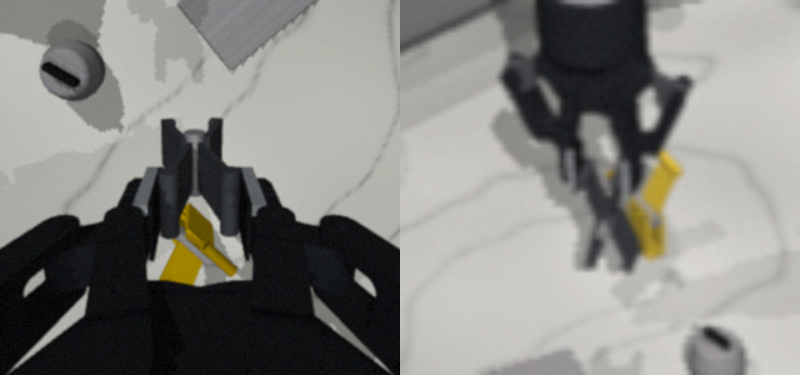

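The clip is held and its jaws are open: wrist crop shows the jaws at (168,130) and (215,130), and the scene crop shows the jaw ends at (588,268) and (627,270). The yellow clip is untouched behind it. Next I check the jaw height and measure the card, which is now uncovered.

```bash
python3 - <<'E'
from h import *
g=pickle.load(open('pics/scene.pkl','rb')); f=pickle.load(open('pics/wrist.pkl','rb'))
R=rot(f['s']['eef_rot']);t=f['s']['position']
for dz in(.06,.064,.068):
  print(dz,[proj(g,t+R@np.array([15e-3*1,sy*.014,dz])).round(1) for sy in(1,-1)],[proj(f,t+R@np.array([15e-3*1,sy*.014,dz])).round(1) for sy in(1,-1)])
p=grab('top'); 
u,v=proj(p,[.524,.261,.082]).astype(int); print('card pred top',u,v)
a=cv2.resize(p['color'][v-30:v+30,u-40:u+40],(400,300),interpolation=2)
u,v=proj(g,[.524,.261,.06]).astype(int); print('scene',u,v)
b=cv2.resize(g['color'][v-30:v+30,u-40:u+40],(400,300),interpolation=2)
cv2.imwrite('pics/c6.png',np.hstack([a,b])[:,:,::-1])
E
```

```text
0.06 [array([274.6, 153.5]), array([283.5, 154.9])] [array([338., 195.]), array([301.2, 194.9])]
0.064 [array([274.7, 154.5]), array([283.6, 155.9])] [array([337.6, 193.6]), array([301.5, 193.6])]
0.068 [array([274.7, 155.5]), array([283.6, 156.9])] [array([337.3, 192.4]), array([301.8, 192.3])]
card pred top 200 213
scene 408 253
```

View pics/c6.png

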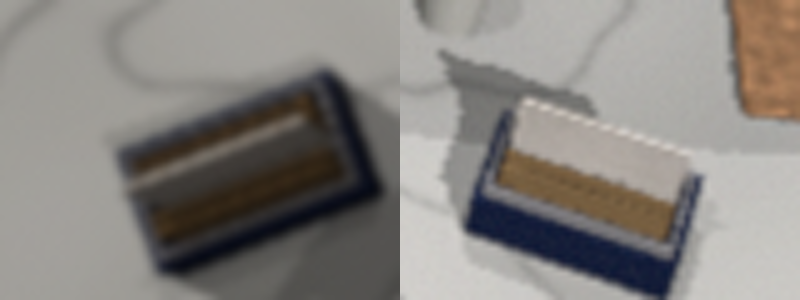

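Call:
step_arm:
  moves:
    - {"xyz": [0, 0, -15], "twist": 0}
    - {"xyz": [0, 0, -40], "twist": 0}
    - {"xyz": [10, -15, -65], "twist": -0.08}
    - {"xyz": [30, -43, -75], "twist": -0.2}
    - {"xyz": [55, -78, -75], "twist": -0.33}
    - {"xyz": [82, -116, -75], "twist": -0.46}
    - {"xyz": [110, -156, -75], "twist": -0.6}
    - {"xyz": [138, -196, -75], "twist": -0.73}
    - {"xyz": [164, -233, -75], "twist": -0.86}
    - {"xyz": [185, -263, -75], "twist": -0.98}

```text
t: 19.35
position: [0.5148, 0.0899, 0.2066]
eef_rot: [0.0, 0.707, 0.707, 0.0]
ft_force: [0.9, -0.3, -0.4]
gripper_width: 0.375
finger_force: 7.8
```

```bash
python3 - <<'E'
from h import *
togo(.524,.261,.205,22.5)
E
```

```text
pos [0.5148 0.0899 0.2066] ay 0.0 shift mm [171.1   9.2   1.7] twist -0.393 t 19.35 q6 0.06421812275435738
```

The uncovered card's top edge runs from (130,188) to (303,117) in the top crop and from (522,100) to (690,157) in the scene crop.

```bash
python3 - <<'E'
from h import *
g=pickle.load(open('pics/scene.pkl','rb')); p=pickle.load(open('pics/top.pkl','rb'))
for f,A,B in((p,(186,220.6),(220.6,206.4)),(g,(392.4,243),(426,254.4))):
    a,b=onz(f,*A,.082),onz(f,*B,.082); print((a+b)/2,np.linalg.norm(a-b),np.degrees(np.arctan2(*(a-b)[1::-1])))
E
```

```text
[0.52385655 0.25576917 0.082     ] 0.07942210972360618 113.63696162253957
[0.52702196 0.26092243 0.082     ] 0.08210710166090453 -67.78849741800963
```

Call:
step_arm:
  moves:
    - {"xyz": [20, 1, 0], "twist": -0.06}
    - {"xyz": [48, 3, 0], "twist": -0.13}
    - {"xyz": [78, 4, 0], "twist": -0.2}
    - {"xyz": [108, 6, 0], "twist": -0.27}
    - {"xyz": [136, 7, 0], "twist": -0.33}
    - {"xyz": [158, 8, 0], "twist": -0.37}
    - {"xyz": [171, 9, 0], "twist": -0.393}
    - {"xyz": [171, 9, 0], "twist": -0.393}
    - {"xyz": [171, 9, 0], "twist": -0.393}
    - {"xyz": [171, 9, 0], "twist": -0.393}

```text
t: 20.6
position: [0.5249, 0.2582, 0.2059]
eef_rot: [0.0, 0.558, 0.83, -0.0]
ft_force: [0.2, 0.1, -0.0]
gripper_width: 0.376
finger_force: 7.9
```

```bash
python3 - <<'E'
from h import *
f=grab('wrist'); cv2.imwrite('pics/w7.png',cv2.resize(f['color'][100:300,200:440],None,fx=3,fy=3,interpolation=2)[:,:,::-1])
togo(.524,.261,.131,22.5)
for c in((.524,.261),):
  for s in(-42,42):
    a=np.radians(112.5); print(proj(f,[c[0]+s*np.cos(a)/1e3,c[1]+s*np.sin(a)/1e3,.082]))
E
```

```text
pos [0.5249 0.2582 0.2059] ay 22.2 shift mm [ 2.9  0.2 74.9] twist -0.006 t 20.65 q6 -0.02635017334678034
[319.47780775 229.75199574]
[319.1106728  147.63454151]
```

View pics/w7.png

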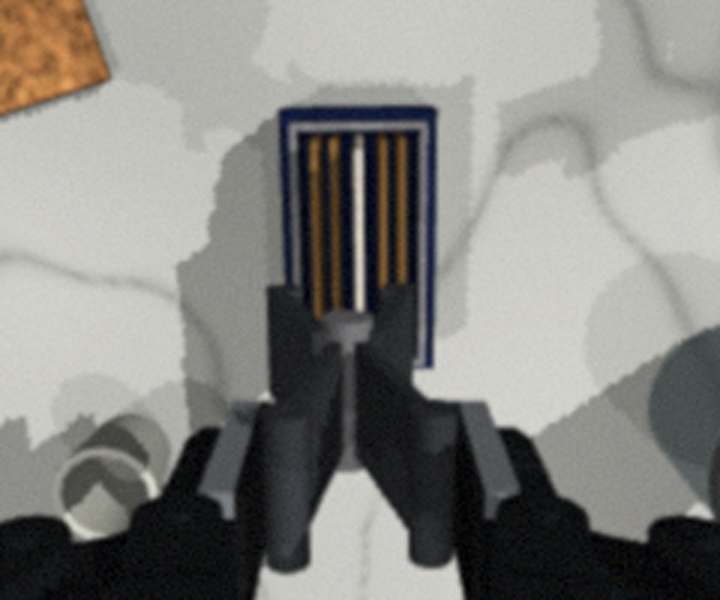

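The card is at u≈319.7, where predicted. The jaws' midpoint at crop u≈341 sits about 4 mm to tool −y, a slight tilt of 0.05 rad, so I correct by +4 mm and lower.

Call:
step_arm:
  moves:
    - {"xyz": [3, 4, 0], "twist": 0}
    - {"xyz": [3, 4, 10], "twist": 0}
    - {"xyz": [3, 4, 22], "twist": 0}
    - {"xyz": [3, 4, 34], "twist": 0}
    - {"xyz": [3, 4, 46], "twist": 0}
    - {"xyz": [3, 4, 56], "twist": 0}
    - {"xyz": [3, 4, 65], "twist": 0}
    - {"xyz": [3, 4, 71], "twist": 0}
    - {"xyz": [3, 4, 74], "twist": 0}
    - {"xyz": [3, 4, 74], "twist": 0}

```text
t: 21.9
position: [0.5274, 0.2633, 0.1318]
eef_rot: [0.0, 0.558, 0.83, -0.0]
ft_force: [0.4, 0.0, -0.9]
gripper_width: 0.379
finger_force: 7.9
```

```bash
python3 - <<'E'
from h import *
f=grab('wrist'); g=grab('scene')
a=cv2.resize(f['color'][110:310,220:420],(400,400),interpolation=2)
u,v=proj(g,[.525,.26,.09]).astype(int); print(u,v,f['s']['position'],f['s']['ft_force'])
b=cv2.resize(g['color'][v-40:v+40,u-40:u+40],(400,400),interpolation=2)
cv2.imwrite('pics/c8.png',np.hstack([a,b])[:,:,::-1])
E
```

```text
409 245 [0.52736898 0.2632963  0.13177686] [ 0.39042209  0.00458313 -0.86724089]
```

View pics/c8.png

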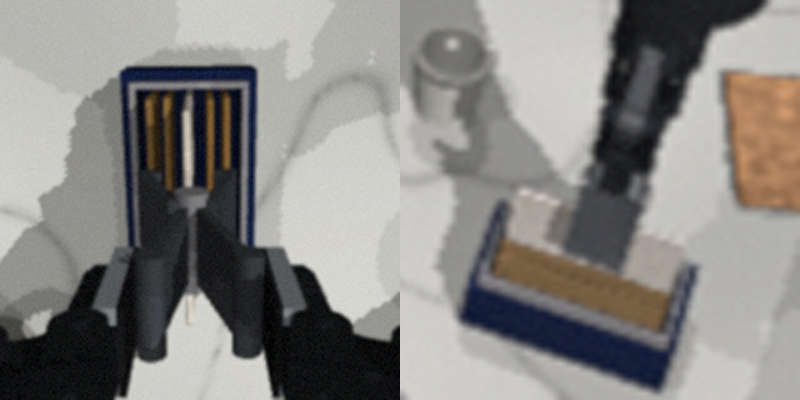

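```bash
python3 - <<'E'
from h import *
g=pickle.load(open('pics/scene.pkl','rb'))
a=np.radians(22.4)
for z in(.055,.06,.065,.07,.075): print(z,proj(g,[.525+.015*np.cos(a),.261+.015*np.sin(a),z]).round(1))
E
```

```text
0.055 [406.  259.4]
0.06 [406.4 258.2]
0.065 [406.7 257. ]
0.07 [407.1 255.8]
0.075 [407.5 254.6]
```

Jaw ends are at z ≈ 0.065, about 17 mm below the edge. They straddle the card centrally (jaws at 142 and 238, card at 189 in the crop), and nothing is touching. Handing in.

```bash
python3 -c "
from h import *
print(env.sign_off())"
```

```text
the job is handed in; nothing more can be done
None
```

The job is handed in: the lid stands flat in the tray, and the clip is held squeezed open over the middle of the card, jaw ends about 17 mm below its edge and clear of the card; no verdict came back.

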